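# Power up the saw bench: strip rocker, extractor remote, green start

## Task

Get the saw bench running: switch on the power strip by pushing the raised red half of its rocker down, then start the dust extractor by pressing the blue button of the orange remote until it stays down, and only then press the saw's green start button on the control box fully in and let it spring back up. Do it all with the closed fingertips: pick nothing up, leave the remote lying where it is, do not press the other three buttons, and leave the other things on the table alone.

Things in the scene. Friction and masses are not known exactly. Their poses are not given: they have to be found in the camera images.
- power_strip: White power strip fixed to the table, 200 x 70 x 45 mm high, origin at the centre of its underside, long side along its x; two grey sockets on top, and one rocker switch near its -x end.
- mains_rocker (a joint): Rocker switch of the power strip, 56 x 30 mm, hinged across its middle: 0 = off (red half raised, black half level), 0.4 rad = on (red half pressed down level, black half raised). It stays where it is left; about 3 to 5 N on the red half turns it.
- rocker_press (a point): Point on the top face of the rocker's red half, 20 mm from the hinge line towards the strip's +x end (the half is 28 mm long, red with a white bar). It moves with the rocker: about 61 mm above the table when off, 53 mm when on. Its x axis is the strip's x.
- remote: Orange hand remote of the dust extractor, loose, lying flat on the table, 110 x 52 x 28 mm high, 0.18 kg, origin at the centre of its underside, long side along its x.
- remote_button (a joint): Blue push button on the remote, travel 6 mm straight down: 0 = up, 0.006 m = fully down. It takes about 4 N and stays down once pressed.
- remote_button_top (a point): Centre of the top of the round blue button (26 mm across), 12 mm from the remote's middle towards its +x end; 38 mm above the table when up, 32 mm when down.
- control_box: Grey saw control box fixed to the table, 160 x 160 x 50 mm high, origin at the centre of its underside. Four round buttons (green, red, yellow, black) stand on it in a square of 70 mm pitch; which colour is where varies.
- green_button (a joint): Green start button, spring-loaded, travel 6 mm straight down: 0 = up, 0.006 m = fully down at 5 N. It springs back up when let go.
- green_button_top (a point): Centre of the top of the green button (30 mm across, in a 46 mm steel collar 12 mm high); 72 mm above the table when up, 10 mm above its collar.
- red_button (a joint): Red stop button of the control box, to be left alone; same make as the green one, 0 = up, 0.006 m = fully down.
- red_button_top (a point): Centre of the top of the red button.
- yellow_button (a joint): Yellow button of the control box, to be left alone; same make as the green one, 0 = up, 0.006 m = fully down.
- yellow_button_top (a point): Centre of the top of the yellow button.
- black_button (a joint): Black button of the control box, to be left alone; same make as the green one, 0 = up, 0.006 m = fully down.
- black_button_top (a point): Centre of the top of the black button.
- mug: Sage-green mug, 80 mm across, 85 mm high, handle to its +y; bystander. Origin at the centre of its underside.
- glue: Yellow glue bottle with red cap, 52 mm across, 110 mm high; bystander. Origin at the centre of its underside.
- tape_roll: Roll of tan tape lying flat, 76 mm across, 25 mm high; bystander. Origin at the centre of its underside.
- pencil_case: Black pencil case, 200 x 65 x 45 mm high; bystander. Origin at the centre of its underside.
- offcut: Wood offcut, 160 x 45 x 45 mm; bystander. Origin at the centre of its underside.
- tape_measure: Black tape measure with a yellow disc on top, 70 x 40 x 30 mm high; bystander. Origin at the centre of its underside.
- wheel: Small wooden wheel lying flat, 72 mm across, 12 mm high; bystander. Origin at the centre of its underside.
- earplug_tin: Small aluminium tin, 36 mm across, 16 mm high, standing on the power strip over a socket, near the end away from the rocker; bystander. Origin at the centre of its underside.
Not all that is in view belongs to the job. Leave any turquoise look-alike of the remote alone. Of the things shaped like the power_strip, the white one is meant.

How it is judged (in metres and radians):
On the way, in this order (a step that is already met when the one before it is completed fails the run):
1. the rocker is on, the blue and green buttons still up (value of joint mains_rocker above 0.3 rad and value of joint each of remote_button, green_button below 0.003 m), for 0.1 s.
2. the remote's blue button is down (value of joint mains_rocker above 0.3 rad and value of joint remote_button above 0.0045 m), for 0.1 s.
3. the green button is pressed in (all of step 2 and value of joint green_button above 0.0045 m), for 0.1 s.
At the end, for the whole second after the job is handed in: The rocker is on (over 0.3 rad), the remote's blue button is down (over 4.5 mm) with the remote lying still within 25 mm of its start, all four buttons of the control box are up (within 1.5 mm), and every bystander is within 20 mm of its start (all of step 2 and value of joint each of green_button, red_button, yellow_button, black_button below 0.0015 m and linear speed of remote below 0.02 m/s and height (world z) of remote below 0.008 m and distance of remote from where it was at the start of the episode below 0.025 m and distance of each of mug, glue, tape_roll, pencil_case, offcut, tape_measure, wheel, earplug_tin from where it was at the start of the episode below 0.02 m); the robot touches nothing.
It fails at once if the remote button is pressed before the power is on (value of joint remote_button above 0.003 m and value of joint mains_rocker below 0.3 rad).
It fails at once if the green button is pressed before the remote button is down (value of joint green_button above 0.003 m and value of joint remote_button below 0.0045 m).
It fails at once if the red, yellow or black button is pressed (over 3 mm) (value of joint any of red_button, yellow_button, black_button above 0.003 m).
It fails at once if the remote is lifted over 8 mm, or shoved over 25 mm (height (world z) of remote above 0.008 m or distance of remote from where it was at the start of the episode above 0.025 m).
It fails at once if a bystander is moved more than 20 mm (distance of any of mug, glue, tape_roll, pencil_case, offcut, tape_measure, wheel, earplug_tin from where it was at the start of the episode above 0.02 m).
It also fails if it takes over 45 s, if anything falls off the work surface, if the arm or the gripper's body presses on something with over 40 N, if the wrist force passes 120 N, or if a joint passes its speed limit or range.

## Robot

A 6-joint arm with a two-finger parallel gripper is mounted at the origin on the work surface. World frame = base frame: x ahead of the robot, y to its left, z up, the work surface at z = 0. Lengths are in mm, angles in degrees, forces in N, time in s.
With the tool pointing down it reaches from about 300 to 850 mm from the base axis. Payload 4.2 kg.
Tool frame: the origin (TCP) lies midway between the tips of the shut fingers; the grasp point (between the pads) lies 19 mm behind it; z points along the fingers, y is the direction in which the jaws open and shut (so a half turn about z gives the same grasp; the last joint's range is limited). The gripper opens to 91 mm and grips with 3 to 60 N. Pads are 32 mm wide; open, the fingers measure 118 mm over their backs; the gripper's body (76 mm by 178 mm) begins 60 mm behind the grasp point.
Start: joints at [72.307, 18.312, 89.639, -0, 72.044, -1.146], TCP at [163.763, 551.203, 213.976] pointing down, gripper open.
Joint ranges: [-177.97, 177.97], [-48.28, 115.42], [12.27, 149.76], [-77.06, 257.06], [2.81, 150.46], [-146.56, 146.56]. Speed limits (degrees/s): [147.25, 147.25, 180, 180, 180, 180].

## Interface

Orientations are given as [roll, pitch, yaw] about the fixed x, y, z axes, in that order (R = Rz(yaw) Ry(pitch) Rx(roll)).
In Python, from workcell import * gives the robot as it stands.
- The arm moves only by the tool arm_command, never from a script. Its argument "deltas" is text: rows parted by semicolons, each of 7 numbers parted by spaces: the shift along the tool's x, y, z in mm, then the turn, a rotation vector about the tool's x, y, z in degrees, then the finger opening in mm, from 0 to 91.2. In form: x y z wx wy wz hand; .... A call has 1 to 5 rows; each row shifts and turns the commanded pose from where the row before left it, along the tool's axes as they then stand; what a row does not reach is not made up. A row lasts 1/8 s, in which the tool goes at most 62.5 mm and 10.7 degrees, less where a joint would pass 70% of its speed; a pose out of reach is approached as far as the arm can. A call is refused whole if a number of a shift passes 62.5 or a number of a turn 10.7, either way. A call with a gripper value outside its range is refused whole. The fingers move at their own pace and stop on an object; "force" is the grip in N (left out, the last holds). Time passes only in rows, so rows that do not move let the fingers close. It gives the time, the measured TCP pose, the force and the opening at its end, in the units of the state.
- state(): the state, without advancing time (a new reading comes with each control period).
- grab_frame(name): name is "scene" or "top"; returns the picture (400x640x3 uint8, red, green, blue); there is no depth.
- camera_model(name): a dict with "fx", "fy", "cx", "cy" (pixels), "rvec" (rotation vector, rad) and "tvec" (3), from world to camera coordinates, as OpenCV has them. Camera axes: x right, y down, z forward; pixel columns grow to the right and rows downward; lengths in mm; the calibration is good to about 2 mm. A picture is of the moment at which its call begins. camera_model takes no time and is no camera call.
- job_done(): hands the job in, once; it reports no verdict.
The state is a dict: "time_s": time; "qpos": joint angles; "qvel": joint speeds; "effort": joint torques, N m; "ee_pos": TCP position; "ee_rot": TCP orientation; "force": force on the tool from outside, world axes, zero at the start; "torque": the same for the moment, N m; "gripper_width": finger opening in mm.
Only numpy, scipy, OpenCV 4.12 (cv2) and the standard library are available. Lean on these libraries where they do the work, as an engineer would, in place of code of your own. Each camera call takes 0.05 s, during which the arm holds its last target. There are 200 camera calls.

## Working session

There is one attempt and no reset: what is moved stays moved. The work goes in short steps, Python scripts to look and compute and a tool call to move; the robot and the scene stay as the last step left them, time stands still between calls to the robot, and variables do not carry over. Pictures are saved under pics/ and viewed, about 8 in all and at most 12, crops included, and the job is handed in when it is done.

Besides the shell and the picture viewer there is one more tool, called after "Request:" as a command line: name --argument value ..., lists and objects as JSON in quotes. arm_command: Moves the arm, as the interface text tells. Its arguments: {"type":"object","properties":{"deltas":{"type":"string"},"force":{"type":"number"}},"required":["deltas"]}

```bash
mkdir -p pics; python3 - <<'E'
from workcell import *
import cv2
for n in ("scene","top"):
    f=grab_frame(n); cv2.imwrite(f"pics/{n}0.png",f[:,:,::-1])
    print(n,camera_model(n))
print(state())
E
```

```text
scene {'fx': 465.360880598806, 'fy': 465.360880598806, 'cx': 317.49047516412935, 'cy': 200.44907158653544, 'rvec': array([ 2.28844861,  1.20893396, -0.3865867 ]), 'tvec': array([-282.83660326, -316.21078878, 1643.316329  ])}
top {'fx': 508.5573368921459, 'fy': 508.5573368921459, 'cx': 317.773546763869, 'cy': 191.54937176529367, 'rvec': array([ 2.15638706, -2.11579064,  0.16840314]), 'tvec': array([ -23.98508688,  533.36457478, 1409.2415741 ])}
{'time_s': 0.1, 'qpos': array([ 7.23076753e+01,  1.83458446e+01,  8.96973930e+01, -2.08381351e-03,
        7.20426814e+01, -1.15077228e+00]), 'qvel': array([ 0.00128266, -0.21061356, -0.20229529, -0.01595223, -0.05670286,
        0.03953067]), 'effort': array([ 4.97099572e-04, -4.13332880e+01, -2.32508755e+01,  7.31801125e-02,
        4.20853542e-02, -5.24607003e-05]), 'ee_pos': array([163.63492804, 550.77573697, 213.23943955]), 'ee_rot': array([-1.79914058e+02,  2.55391120e-04,  1.63459092e+02]), 'force': array([-0.43705755,  0.37099825, -1.06817717]), 'torque': array([ 0.01869066,  0.03409766, -0.00016113]), 'gripper_width': 91.79398773677545}
```

View pics/top0.png

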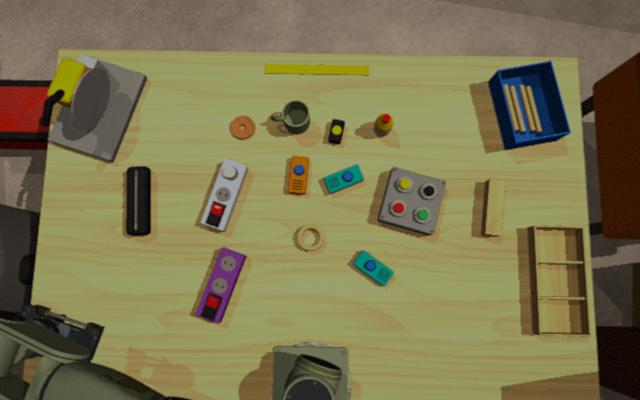

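View pics/scene0.png

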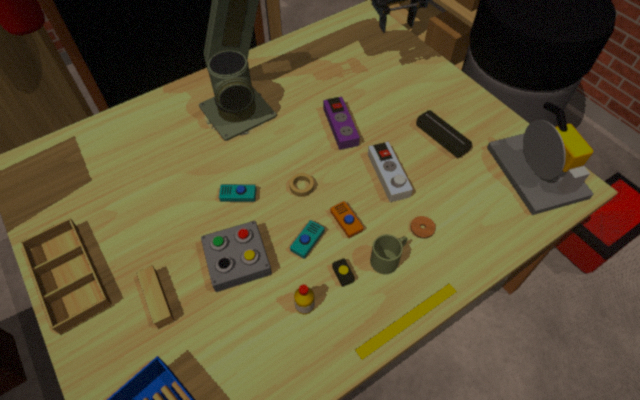

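The top view shows the white strip with its red rocker half near (216,210), the orange remote's blue button near (298,174), and the green button near (422,215). Next I'll take an enlarged crop.

```bash
python3 - <<'E'
import cv2, numpy as np
f=cv2.imread("pics/top0.png")
a=f[150:240,190:320]; b=f[150:240,320:450]
z=lambda c:cv2.resize(c,None,fx=6,fy=6,interpolation=cv2.INTER_CUBIC)
a=z(a);b=z(b)
c=cv2.convertScaleAbs(np.vstack([cv2.resize(a,(780,540))]),alpha=1.4)
for i in range(0,130,10): cv2.line(c,(i*6,0),(i*6,8),(0,0,255),1)
for i in range(0,90,10): cv2.line(c,(0,i*6),(8,i*6),(0,0,255),1)
cv2.imwrite("pics/cropA.png",c)
hsv=cv2.cvtColor(f,cv2.COLOR_BGR2HSV)
def blob(n,lo,hi,x0,x1,y0,y1):
    m=cv2.inRange(hsv,lo,hi)[y0:y1,x0:x1]
    k,l,s,ce=cv2.connectedComponentsWithStats(m)
    i=1+np.argmax(s[1:,4]); print(n,s[i]+[x0,y0,0,0,0],ce[i]+[x0,y0])
blob("red rocker",(0,150,70),(8,255,255),200,235,190,230)
blob("blue",(105,120,40),(125,255,255),285,312,155,195)
blob("orange",(5,150,60),(18,255,255),280,315,150,200)
blob("green",(40,120,40),(85,255,255),408,435,202,230)
blob("red",(0,150,60),(8,255,255),385,412,195,222)
blob("yellow",(22,150,60),(35,255,255),390,418,172,197)
blob("tin",(0,0,150),(180,40,255),200,250,155,185)
E
```

```text
red rocker [211 203  13  13 108] [216.76851852 209.05555556]
blue [295 166   9   8  61] [298.57377049 169.50819672]
orange [288 156  21  39 472] [297.75211864 176.63983051]
green [418 210  10   9  74] [422.7027027  214.09459459]
red [394 203  10  10  79] [398.35443038 207.46835443]
yellow [400 179  10  10  78] [404.57692308 183.67948718]
tin [215 159  31  26 441] [230.74376417 172.29251701]
```

View pics/cropA.png

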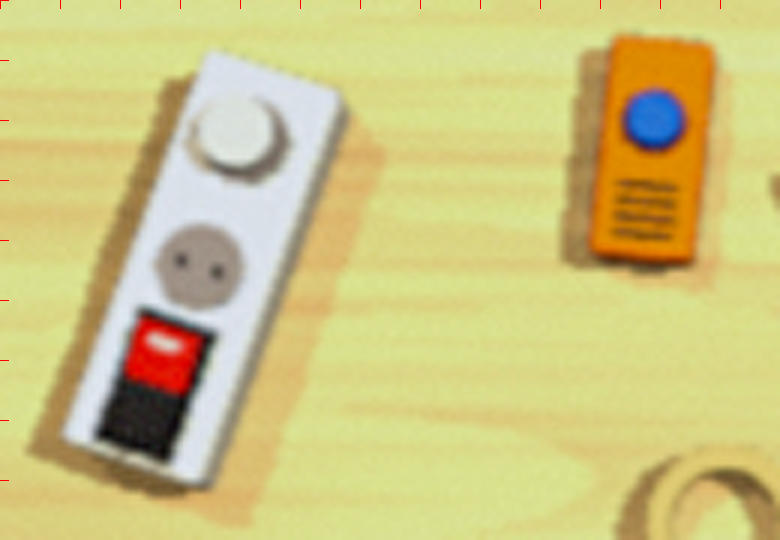

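The crop shows the red half spanning about (175,322) to (158,388), with its white bar at (165,343), and the blue button at (655,119). Now I'll convert these to world positions and cross-check them in the scene view.

```bash
cat > h.py <<'E'
from workcell import *
import cv2, numpy as np
def cam(n):
    m=camera_model(n); K=np.array([[m['fx'],0,m['cx']],[0,m['fy'],m['cy']],[0,0,1.]])
    return K,cv2.Rodrigues(m['rvec'])[0],m['tvec'],m['rvec']
def world(n,uv,z):
    K,R,t,_=cam(n); d=R.T@np.linalg.inv(K)@[*uv,1]; c=-R.T@t
    return c+d*(z-c[2])/d[2]
def pix(n,p):
    K,R,t,r=cam(n); return cv2.projectPoints(np.array([p],float),r,t,K,None)[0].ravel()
E
python3 - <<'E'
from h import *
f=cv2.imread("pics/scene0.png"); hsv=cv2.cvtColor(f,cv2.COLOR_BGR2HSV)
def blob(lo,hi,p):
    x,y=map(int,p); m=cv2.inRange(hsv,lo,hi)[y-10:y+11,x-10:x+11]
    k,l,s,ce=cv2.connectedComponentsWithStats(m); i=1+np.argmax(s[1:,4]); return ce[i]+[x-10,y-10]
for n,uv,z,lo,hi in (("rocker_press",(217.9,206.2),61,(0,150,60),(8,255,255)),("redcent",(217,208.6),59,(0,150,60),(8,255,255)),
  ("blue",(298.6,169.5),38,(105,120,40),(125,255,255)),("green",(422.7,214.1),72,(40,120,40),(85,255,255)),
  ("redb",(398.4,207.5),72,(0,150,60),(8,255,255)),("yel",(404.6,183.7),72,(22,150,60),(35,255,255))):
    p=world("top",uv,z); q=pix("scene",p); b=blob(lo,hi,q); print(n,p.round(1),q.round(1),b.round(1),"scene est",world("scene",b,z).round(1))
print("strip ends",world("top",(190+205/6,150+52/6),45),world("top",(190+342/6,150+95/6),45),world("top",(190+65/6,150+435/6),45))
E
```

```text
rocker_press [483.8 265.6  61. ] [384.4 153.5] [384.  152.7] scene est [480.8 266.7  61. ]
redcent [477.3 268.2  59. ] [383.6 152.2] [384.  152.7] scene est [479.6 267.9  59. ]
blue [597.9  42.7  38. ] [347.9 217.3] [348.5 218.7] scene est [602.8  41.4  38. ]
green [ 471.1 -306.5   72. ] [217.2 239.6] [217.8 240.7] scene est [ 475.2 -306.8   72. ]
redb [ 488.3 -239.2   72. ] [242. 232.] [242.8 233.3] scene est [ 493.  -239.4   72. ]
yel [ 555.9 -257.    72. ] [248.4 253.3] [249.1 254.6] scene est [ 560.3 -257.3   72. ]
strip ends [624.30118963 257.75468103  45.        ] [604.44904766 191.05927745  45.        ] [438.60975655 314.70231878  45.        ]
```

Request:
arm_command --deltas "-39 -18 6 0 0 0 0; -39 -18 6 0 0 0 0; -39 -18 6 0 0 0 0; -39 -18 6 0 0 0 0; -39 -18 6 0 0 0 0" --force 20

```text
time_s: 0.72
ee_pos: [325.8, 408.2, 183.5]
ee_rot: [-180.0, -0.0, 163.5]
force: [0.0, -0.1, -1.0]
gripper_width: 44.2
```

Request:
arm_command --deltas "-39 -18 6 0 0 0 0; -39 -18 6 0 0 0 0; -39 -18 6 0 0 0 0; -39 -18 6 0 0 0 0; -39 -18 6 0 0 0 0"

```text
time_s: 1.35
ee_pos: [487.1, 266.4, 153.4]
ee_rot: [-180.0, -0.0, 163.4]
force: [-0.2, 0.6, -0.2]
gripper_width: 0.5
```

Request:
arm_command --deltas "0 0 20 0 0 0 0; 0 0 20 0 0 0 0; 0 0 20 0 0 0 0; 0 0 0 0 0 0 0; 0 0 0 0 0 0 0"

```text
time_s: 1.98
ee_pos: [486.7, 267.8, 94.5]
ee_rot: [180.0, 0.0, 163.5]
force: [0.8, 0.2, 0.5]
gripper_width: 1.0
```

```bash
python3 - <<'E'
from h import *
f=grab_frame("scene")[:,:,::-1].copy()
s=state();p=s['ee_pos'];print(p,s['force'])
print("tcp",pix("scene",p),"below at 61",pix("scene",[p[0],p[1],61]))
c=cv2.resize(f[90:220,310:460],None,fx=5,fy=5,interpolation=cv2.INTER_CUBIC)
c=c[:600]
cv2.imwrite("pics/s1.png",cv2.convertScaleAbs(c,alpha=1.3))
E
```

```text
[486.86063301 267.94431729  94.80148928] [-0.32563829  0.21305087  0.5991484 ]
tcp [386.79210187 146.59568645] below at 61 [385.56019924 153.78335503]
```

View pics/s1.png

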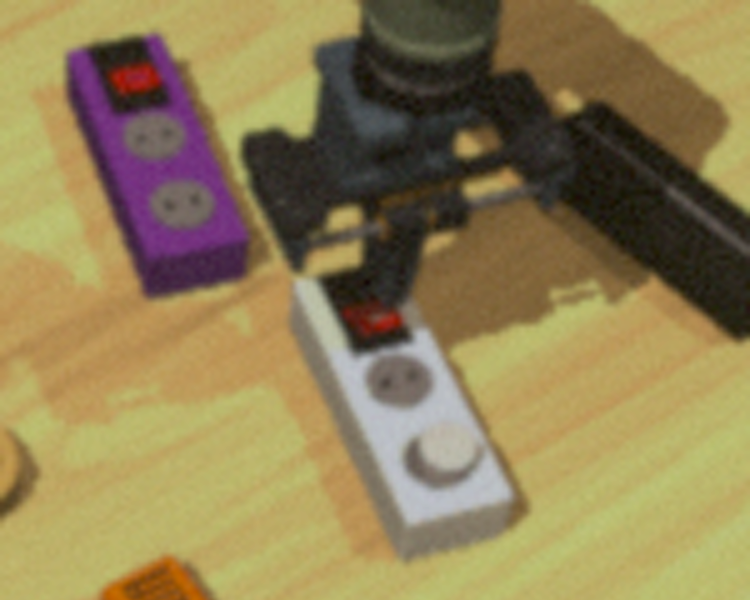

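The fingertip is at about (390,295) in the crop, above the red half at (375,318), so it is aligned within a few mm. Now pressing.

Request:
arm_command --deltas "0 -2 14 0 0 0 0; 0 0 10 0 0 0 0; 0 0 5 0 0 0 0; 0 0 4 0 0 0 0; 0 0 3 0 0 0 0"

```text
time_s: 2.65
ee_pos: [486.5, 265.3, 58.3]
ee_rot: [-180.0, 0.1, 163.5]
force: [0.9, -3.0, 4.0]
gripper_width: 0.3
```

Request:
arm_command --deltas "0 0 3 0 0 0 0; 0 0 2 0 0 0 0; 0 0 1 0 0 0 0; 0 0 0 0 0 0 0"

```text
time_s: 3.15
ee_pos: [486.6, 265.9, 53.2]
ee_rot: [179.9, 0.1, 163.5]
force: [0.9, -3.7, 9.6]
gripper_width: 0.6
```

Request:
arm_command --deltas "0 0 1 0 0 0 0; 0 0 1 0 0 0 0; 0 0 0 0 0 0 0"

```text
time_s: 3.52
ee_pos: [486.6, 265.9, 53.1]
ee_rot: [179.9, 0.1, 163.5]
force: [-2.9, -4.8, 22.2]
gripper_width: 0.8
```

Request:
arm_command --deltas "0 0 -20 0 0 0 0; 0 0 -30 0 0 0 0; 0 0 -50 0 0 0 0; -25 -50 0 0 0 0 0; -25 -50 0 0 0 0 0"

```text
time_s: 4.15
ee_pos: [505.0, 155.6, 150.1]
ee_rot: [179.9, -0.0, 163.6]
force: [0.2, -0.6, -0.4]
gripper_width: 0.7
```

Request:
arm_command --deltas "-41 -27 0 0 0 0 0; -41 -27 0 0 0 0 0; -41 -27 0 0 0 0 0; 0 0 0 0 0 0 0"

```text
time_s: 4.65
ee_pos: [601.3, 41.1, 148.8]
ee_rot: [180.0, -0.1, 163.2]
force: [-0.7, -0.2, -0.1]
gripper_width: 0.5
```

Request:
arm_command --deltas "0 0 30 0 0 0 0; 0 0 30 0 0 0 0; 0 0 20 0 0 0 0; 0 0 0 0 0 0 0; 0 0 0 0 0 0 0"

```text
time_s: 5.28
ee_pos: [600.1, 43.7, 70.6]
ee_rot: [180.0, 0.0, 163.5]
force: [0.5, 0.2, 0.2]
gripper_width: 0.4
```

```bash
python3 - <<'E'
from h import *
f=grab_frame("scene")[:,:,::-1].copy()
s=state();p=s['ee_pos'];print(p,s['force'])
print("tcp",pix("scene",p),"below at 38",pix("scene",[p[0],p[1],38]))
c=cv2.resize(f[125:245,300:450],None,fx=5,fy=5,interpolation=cv2.INTER_CUBIC)
cv2.imwrite("pics/s2.png",cv2.convertScaleAbs(c,alpha=1.3))
E
```

```text
[600.52804477  43.5505093   70.98930142] [ 0.28637946 -0.23927918  0.08224377]
tcp [349.17989752 211.57853023] below at 38 [348.6466526 217.8220084]
```

View pics/s2.png

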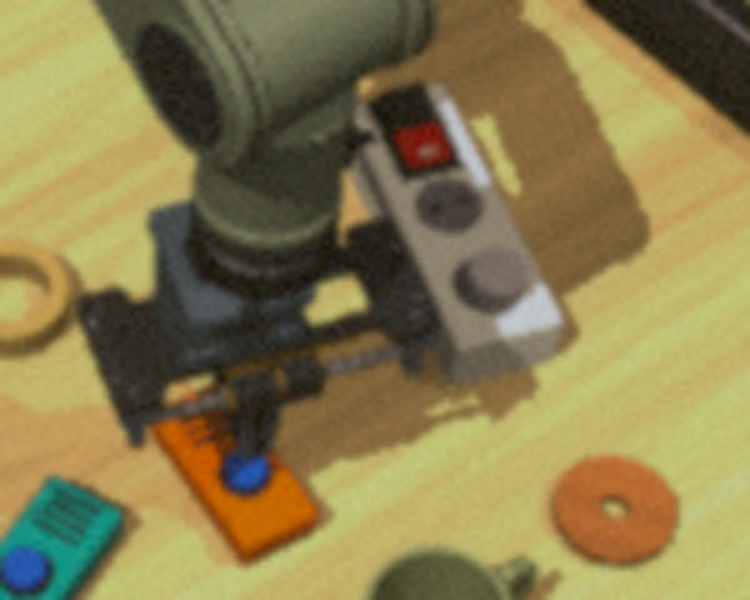

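The red half now looks level with the black half raised, matching the hard stop felt at 53 mm. The tip is over the blue button (crop (246,473)), so I'm pressing it.

Request:
arm_command --deltas "-1 0 15 0 0 0 0; 0 0 10 0 0 0 0; 0 0 5 0 0 0 0; 0 0 3 0 0 0 0; 0 0 2 0 0 0 0"

```text
time_s: 5.95
ee_pos: [600.5, 42.6, 35.0]
ee_rot: [-180.0, -0.1, 163.5]
force: [-2.0, -0.8, 3.3]
gripper_width: 0.3
```

Request:
arm_command --deltas "0 0 2 0 0 0 0; 0 0 1 0 0 0 0; 0 0 1 0 0 0 0; 0 0 0 0 0 0 0"

```text
time_s: 6.45
ee_pos: [600.7, 42.6, 32.2]
ee_rot: [-180.0, -0.0, 163.5]
force: [-5.2, -1.1, 10.7]
gripper_width: 0.4
```

Request:
arm_command --deltas "0 0 1 0 0 0 0; 0 0 0 0 0 0 0"

```text
time_s: 6.7
ee_pos: [600.7, 42.6, 32.2]
ee_rot: [180.0, 0.0, 163.5]
force: [-7.1, -0.2, 16.0]
gripper_width: 0.7
```

Request:
arm_command --deltas "0 0 -20 0 0 0 0; 0 0 -40 0 0 0 0; 0 0 -60 0 0 0 0; 8 -50 0 0 0 0 0; 8 -50 0 0 0 0 0"

```text
time_s: 7.32
ee_pos: [558.2, -49.5, 150.9]
ee_rot: [180.0, 0.2, 163.6]
force: [0.1, 0.3, 0.7]
gripper_width: 0.7
```

Request:
arm_command --deltas "1.5 -54 0 0 0 0 0; 1.5 -54 0 0 0 0 0; 1.5 -54 0 0 0 0 0; 1.5 -54 0 0 0 0 0; 1.5 -54 0 0 0 0 0"

```text
time_s: 7.95
ee_pos: [473.2, -307.5, 150.0]
ee_rot: [-180.0, 0.1, 163.4]
force: [1.1, 0.3, 0.3]
gripper_width: 0.4
```

Request:
arm_command --deltas "0 0 20 0 0 0 0; 0 0 20 0 0 0 0; 0 0 5 0 0 0 0; 0 0 0 0 0 0 0; 0 0 0 0 0 0 0"

```text
time_s: 8.57
ee_pos: [473.9, -305.6, 105.8]
ee_rot: [-180.0, 0.1, 163.5]
force: [0.5, 0.3, -0.4]
gripper_width: 0.5
```

```bash
python3 - <<'E'
from h import *
f=grab_frame("scene")[:,:,::-1].copy()
s=state();p=s['ee_pos'];print(p,s['force'])
print("tcp",pix("scene",p),"below at 72",pix("scene",[p[0],p[1],72]))
c=cv2.resize(f[130:290,190:390],None,fx=3.75,fy=3.75,interpolation=cv2.INTER_CUBIC)
cv2.imwrite("pics/s3.png",cv2.convertScaleAbs(c,alpha=1.3))
E
```

```text
[ 473.84243413 -305.56534893  105.78687223] [0.10892886 0.93985087 0.45285675]
tcp [215.61549488 233.85473085] below at 72 [217.97818539 240.14613561]
```

View pics/s3.png

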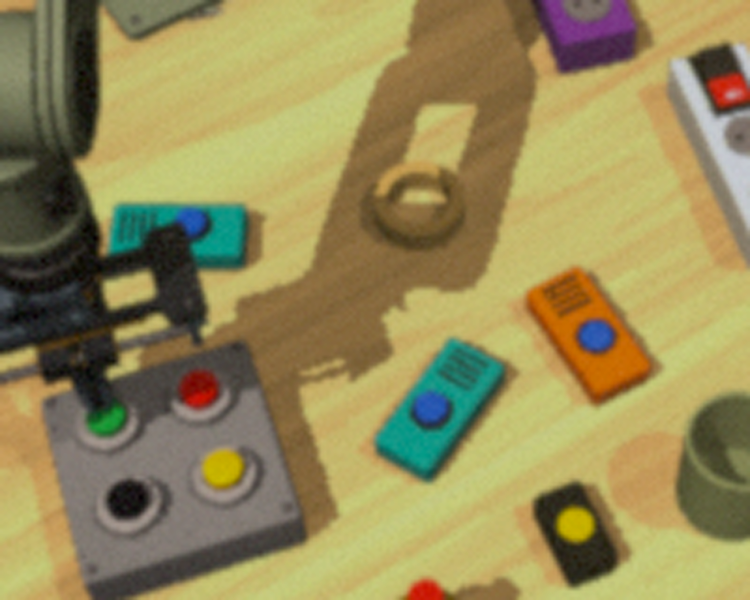

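The tip (crop (95,395)) is above the green button (107,420). The remote lies in place, and its blue button at (597,336) looks lower than the turquoise remotes' buttons. I'm pressing green.

Request:
arm_command --deltas "0 0 15 0 0 0 0; 0 0 13 0 0 0 0; 0 0 5 0 0 0 0; 0 0 3 0 0 0 0; 0 0 2 0 0 0 0"

```text
time_s: 9.25
ee_pos: [472.6, -305.0, 67.0]
ee_rot: [180.0, -0.1, 163.5]
force: [-2.1, 2.9, 4.8]
gripper_width: 0.8
```

Request:
arm_command --deltas "0 0 2 0 0 0 0; 0 0 1 0 0 0 0; 0 0 0.5 0 0 0 0; 0 0 0 0 0 0 0; 0 0 0 0 0 0 0"

```text
time_s: 9.88
ee_pos: [472.8, -305.1, 66.1]
ee_rot: [180.0, 0.0, 163.5]
force: [-7.1, 4.5, 18.3]
gripper_width: 0.7
```

Hard stop at 66 mm, so green is fully in. Releasing straight up and clearing away.

Request:
arm_command --deltas "0 0 -20 0 0 0 0; 0 0 -40 0 0 0 0; 0 0 -50 0 0 0 0; 50 0 0 0 0 0 0; 50 0 0 0 0 0 0"

```text
time_s: 10.5
ee_pos: [377.3, -277.4, 174.1]
ee_rot: [-179.9, 0.2, 163.5]
force: [-0.4, -1.0, -0.1]
gripper_width: 0.6
```

Request:
arm_command --deltas "40 0 0 0 0 0 0; 0 0 0 0 0 0 0; 0 0 0 0 0 0 0"

```text
time_s: 10.88
ee_pos: [340.1, -266.4, 173.9]
ee_rot: [-179.9, 0.2, 163.4]
force: [0.4, 0.7, -0.4]
gripper_width: 0.5
```

```bash
python3 - <<'E'
from h import *
f=grab_frame("top")[:,:,::-1].copy()
s=state();print(s['ee_pos'],s['force'],abs(s['qvel']).max())
c=cv2.resize(f[100:250,190:450],None,fx=3,fy=3,interpolation=cv2.INTER_CUBIC)
g=grab_frame("scene")[:,:,::-1]; h=[cv2.resize(g[y-22:y+23,x-32:x+33],(390,270),interpolation=cv2.INTER_CUBIC) for x,y in((388,160),(345,218))]
out=np.vstack([c[:,:780][:330*2],np.hstack(h)])[:720]
cv2.imwrite("pics/end.png",cv2.convertScaleAbs(cv2.resize(out,None,fx=.8,fy=.8),alpha=1.3))
hs=lambda im:cv2.cvtColor(np.ascontiguousarray(im),cv2.COLOR_BGR2HSV)
for n,lo,hi,x0,x1,y0,y1 in (("blue",(105,120,40),(125,255,255),285,312,155,195),("orange",(5,150,60),(18,255,255),280,315,150,200),("green",(40,120,40),(85,255,255),408,435,202,230)):
    for im in (cv2.imread("pics/top0.png"),f):
        m=cv2.moments(cv2.inRange(hs(im),lo,hi)[y0:y1,x0:x1],True); print(n,m['m10']/max(1,m['m00'])+x0,m['m01']/max(1,m['m00'])+y0)
E
```

```text
[ 340.25921119 -266.38588592  173.76847819] [-0.54691946 -0.14840984  1.06973332] 0.6695293561866196
blue 298.57377049180326 169.50819672131146
blue 298.61290322580646 169.70967741935485
orange 297.7521186440678 176.63983050847457
orange 297.53846153846155 177.40384615384616
green 422.7027027027027 214.09459459459458
green 422.64383561643837 214.12328767123287
```

View pics/end.png

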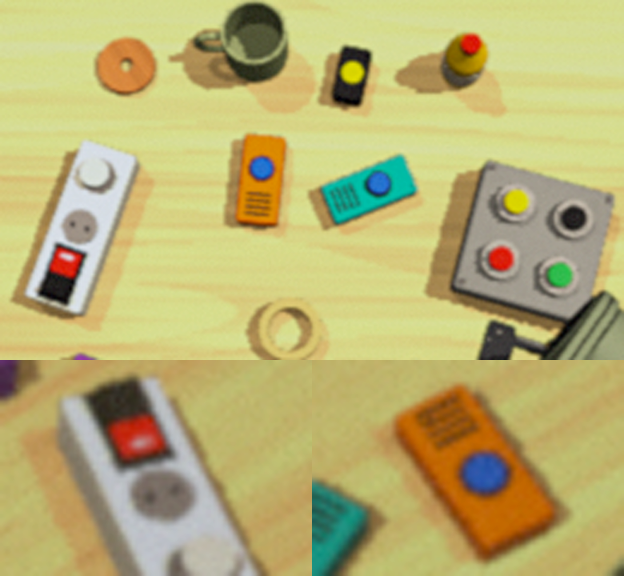

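The red half is level and the black half raised (crop (130,430)). The blue button is low on an unmoved remote (485,472), green is back up (560,275), and the bystanders are in place. Handing in.

```bash
python3 -c "
from workcell import *
print(job_done()); print(state()['time_s'])"
```

```text
the job is handed in; nothing more can be done
None
the job is handed in; nothing more can be done
```

I pressed all three in order with the closed fingertips: the red half of the rocker, the remote's blue button, then the green start button. I handed the job in about 11 s into the run; the hand-in gave no verdict.

- **Presses:** each one ended at a hard stop at the expected height: rocker 53.1 mm at 22 N, blue button 32.2 mm at 16 N, green button 66.1 mm at 18 N.
- **Final pictures:** the red half is level with the black half raised. The blue button looks low, and its position in the picture shifted by only 0.2 px, so the remote is where it was. The green button is back at its starting image position, which suggests it sprang up.
- **Surroundings:** the bystanders in that close-up look undisturbed. I did not measure them, and the pencil case and wood offcut were outside it. The arm was clear of everything, with the force reading near zero.
- **Disagreements:** none of the checks failed. The two cameras differed by 3–5 mm on the initial positions, so I aimed between them. I judged the joints from contact heights and pictures, not from direct readings.

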